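# Load the glue-up caddy

## Task

Load the plywood caddy for the next glue-up: stand the two glue bottles with pointed spouts upright in its back row (the row along the high back wall), one in each bay, and only when both are in, stand the two lidded tubs upright in the front row, one in each bay. Leave the flat-capped bottle and the empty open tub where they stand, and do not disturb the clamp or the wood blanks. Keep every bottle and tub upright all the while.

Things in the scene. Friction and masses are not known exactly. Their poses are not given: they have to be found in the camera images.
- caddy: Low open plywood caddy, 198 (x) by 210 (y) mm outside, fixed to the table. Origin: centre of its underside, z up; its own +x points to the back row and the high back wall (55 mm high), away from the robot give or take 0.35 rad; y runs along the rows. Floor 6 mm thick; all other walls and the cross dividers are 22 mm high above the table and 6 mm thick. Four bays, each 90 (x) by 96 (y) mm inside, centred at x = +48 mm (back row) or -48 mm (front row), y = +51 or -51 mm.
- stout_bottle_mid (a point): To load, back row. Stout white round glue bottle with a thin pointed grey spout: 125 mm high in all, straight body 56 mm in diameter up to 95 mm, the spout above that. Point: on its axis, half-way up (62.5 mm above its underside), z up along the axis. About 0.22 kg, loose, standing. Best gripped 75 to 85 mm above its underside, so that the spout stays clear of the gripper.
- slim_bottle_mid (a point): To load, back row. Slim white round glue bottle with a thin pointed grey spout: 118 mm high in all, straight body 44 mm in diameter up to 90 mm, the spout above that. Point: on its axis, half-way up (59 mm above its underside), z up. About 0.14 kg, loose, standing. Best gripped 70 to 80 mm above its underside.
- wide_tub_mid (a point): To load, front row. Squat white round tub closed by a flat grey lid: 60 mm in diameter, 66 mm high. Point: on its axis, half-way up (33 mm above its underside), z up. About 0.18 kg, loose, standing. Best gripped 40 to 50 mm above its underside, so that the fingers stay above the caddy's walls.
- small_tub_mid (a point): To load, front row. Smaller squat white round tub closed by a flat grey lid: 50 mm in diameter, 56 mm high. Point: on its axis, half-way up (28 mm above its underside), z up. About 0.11 kg, loose, standing. Best gripped 36 to 42 mm above its underside.
- flatcap_bottle_mid (a point): Look-alike, to be left. White round bottle with the stout glue bottle's body (56 mm in diameter up to 95 mm) but a broad flat grey screw cap, 42 mm in diameter, and no spout: 118 mm high. Point: on its axis, half-way up (59 mm), z up. Loose, standing.
- open_tub_mid (a point): Look-alike, to be left. Empty white tub without a lid, open at the top: 60 mm in diameter, 66 mm high, 3 mm wall. Point: on its axis, half-way up (33 mm), z up. Loose, standing.
- clamp_mid (a point): Bystander: dark steel C-clamp lying flat on the table beyond the caddy, about 130 by 170 mm over all, 16 mm thick (its screw along its own y). Point: middle of its frame, 8 mm above the table.
- blanks_mid (a point): Bystander: small stack of four thin pale wood blanks lying on the table beyond the caddy, 74 (x) by 210 (y) mm over all, 24 mm high. Point: its centre, 12 mm above the table.
There are look-alikes about, which are no part of the job. Leave any red look-alike of the part that bears wide_tub_mid alone.

How it is judged:
On the way, in this order (a step that is already met when the one before it is completed fails the run):
1. both spouted bottles stand upright and released in the back row, one in each bay, while neither lidded tub is in the caddy ((((x of stout_bottle_mid in the frame of caddy between 0.018 and 0.078 m and y of stout_bottle_mid in the frame of caddy between 0.019 and 0.083 m and z of stout_bottle_mid in the frame of caddy between 0.0625 and 0.0745 m and angle between stout_bottle_mid's own z axis and vertical below 0.12 rad) and (x of slim_bottle_mid in the frame of caddy between 0.018 and 0.078 m and y of slim_bottle_mid in the frame of caddy between -0.083 and -0.019 m and z of slim_bottle_mid in the frame of caddy between 0.059 and 0.071 m and angle between slim_bottle_mid's own z axis and vertical below 0.12 rad)) or ((x of stout_bottle_mid in the frame of caddy between 0.018 and 0.078 m and y of stout_bottle_mid in the frame of caddy between -0.083 and -0.019 m and z of stout_bottle_mid in the frame of caddy between 0.0625 and 0.0745 m and angle between stout_bottle_mid's own z axis and vertical below 0.12 rad) and (x of slim_bottle_mid in the frame of caddy between 0.018 and 0.078 m and y of slim_bottle_mid in the frame of caddy between 0.019 and 0.083 m and z of slim_bottle_mid in the frame of caddy between 0.059 and 0.071 m and angle between slim_bottle_mid's own z axis and vertical below 0.12 rad))) and contact force between each of stout_bottle, slim_bottle and the fingers below 0.05 N and (x of wide_tub_mid in the frame of caddy above 0.1 m or x of wide_tub_mid in the frame of caddy below -0.1 m or y of wide_tub_mid in the frame of caddy above 0.106 m or y of wide_tub_mid in the frame of caddy below -0.106 m) and (x of small_tub_mid in the frame of caddy above 0.1 m or x of small_tub_mid in the frame of caddy below -0.1 m or y of small_tub_mid in the frame of caddy above 0.106 m or y of small_tub_mid in the frame of caddy below -0.106 m)), for 0.2 s.
2. both lidded tubs stand upright and released in the front row, one in each bay, with the bottles still in the back row ((((x of wide_tub_mid in the frame of caddy between -0.078 and -0.018 m and y of wide_tub_mid in the frame of caddy between 0.019 and 0.083 m and z of wide_tub_mid in the frame of caddy between 0.033 and 0.045 m and angle between wide_tub_mid's own z axis and vertical below 0.12 rad) and (x of small_tub_mid in the frame of caddy between -0.078 and -0.018 m and y of small_tub_mid in the frame of caddy between -0.083 and -0.019 m and z of small_tub_mid in the frame of caddy between 0.028 and 0.04 m and angle between small_tub_mid's own z axis and vertical below 0.12 rad)) or ((x of wide_tub_mid in the frame of caddy between -0.078 and -0.018 m and y of wide_tub_mid in the frame of caddy between -0.083 and -0.019 m and z of wide_tub_mid in the frame of caddy between 0.033 and 0.045 m and angle between wide_tub_mid's own z axis and vertical below 0.12 rad) and (x of small_tub_mid in the frame of caddy between -0.078 and -0.018 m and y of small_tub_mid in the frame of caddy between 0.019 and 0.083 m and z of small_tub_mid in the frame of caddy between 0.028 and 0.04 m and angle between small_tub_mid's own z axis and vertical below 0.12 rad))) and (((x of stout_bottle_mid in the frame of caddy between 0.018 and 0.078 m and y of stout_bottle_mid in the frame of caddy between 0.019 and 0.083 m and z of stout_bottle_mid in the frame of caddy between 0.0625 and 0.0745 m and angle between stout_bottle_mid's own z axis and vertical below 0.12 rad) and (x of slim_bottle_mid in the frame of caddy between 0.018 and 0.078 m and y of slim_bottle_mid in the frame of caddy between -0.083 and -0.019 m and z of slim_bottle_mid in the frame of caddy between 0.059 and 0.071 m and angle between slim_bottle_mid's own z axis and vertical below 0.12 rad)) or ((x of stout_bottle_mid in the frame of caddy between 0.018 and 0.078 m and y of stout_bottle_mid in the frame of caddy between -0.083 and -0.019 m and z of stout_bottle_mid in the frame of caddy between 0.0625 and 0.0745 m and angle between stout_bottle_mid's own z axis and vertical below 0.12 rad) and (x of slim_bottle_mid in the frame of caddy between 0.018 and 0.078 m and y of slim_bottle_mid in the frame of caddy between 0.019 and 0.083 m and z of slim_bottle_mid in the frame of caddy between 0.059 and 0.071 m and angle between slim_bottle_mid's own z axis and vertical below 0.12 rad))) and contact force between each of stout_bottle, slim_bottle, wide_tub, small_tub and the fingers below 0.05 N), for 0.2 s.
At the end, for the whole second after the job is handed in: Spouted bottles in the two back bays, lidded tubs in the two front bays, one to a bay: centre within about 30 mm of the bay's, on the floor within 6 mm, upright within 0.12 rad, released, at rest; flat-capped bottle and open tub within 30 mm of where they started (all of step 2 and linear speed of each of stout_bottle, slim_bottle, wide_tub, small_tub below 0.02 m/s and distance of each of flatcap_bottle_mid, open_tub_mid from where it was at the start of the episode below 0.03 m); the robot touches nothing.
It fails at once if the flat-capped bottle or the open tub is moved more than 30 mm (distance of any of flatcap_bottle_mid, open_tub_mid from where it was at the start of the episode above 0.03 m).
It fails at once if the clamp or the wood blanks are moved more than 30 mm (distance of any of clamp_mid, blanks_mid from where it was at the start of the episode above 0.03 m).
It fails at once if a bottle or tub is tipped more than 0.6 rad from upright (angle between any of stout_bottle_mid, slim_bottle_mid, flatcap_bottle_mid, wide_tub_mid, small_tub_mid, open_tub_mid's own z axis and vertical above 0.6 rad).
It also fails if it takes over 120 s, if anything falls off the work surface, if the arm or the gripper's body presses on something with over 40 N, if the wrist force passes 120 N, or if a joint passes its speed limit or range.

## Robot

A 6-joint arm with a two-finger parallel gripper is mounted at the origin on the work surface. World frame = base frame: x ahead of the robot, y to its left, z up, the work surface at z = 0. Lengths are in m, angles in rad, forces in N, time in s.
With the tool pointing down it reaches from about 0.35 to 0.85 m from the base axis. Payload 8.1 kg.
Tool frame: the origin (TCP) lies at the very end of the fingers, on their centre line; the grasp point (between the pads) lies 19 mm behind it; z points along the fingers, y is the direction in which the jaws open and shut (so a half turn about z gives the same grasp; the last joint's range is limited). The gripper opens to 93 mm and grips with 3 to 60 N. Pads are 15 mm wide; open, the fingers measure 128 mm over their backs; the gripper's body (75 mm by 188 mm) begins 65 mm behind the grasp point.
Start: joints at [-1.187, 0.13, 1.488, -0, 1.523, -0.085], TCP at [0.271, -0.535, 0.219] pointing down, gripper open.
Joint ranges: [-2.96, 2.96], [-0.89, 2.26], [0.02, 2.5], [-1.34, 4.48], [0, 2.73], [-2.66, 2.66]. Speed limits (rad/s): [2.39, 2.39, 2.79, 3.14, 3.14, 3.14].

## Interface

Orientations are given as a rotation vector (axis times angle).
In Python, from plant import robot gives the robot as it stands.
- The arm moves only by the tool jog_arm, never from a script. Its argument "commands" is a list of rows, each a list of 3 entries, a list of its own where there are three numbers: the shift along the world's x, y, z scaled (see below), then the turn, a rotation vector about the world's x, y, z scaled (see below), then the closure, from -1 (fully open) to 1 (shut), so that 0 is half open. In form: [[[tx, ty, tz], [ax, ay, az], hand], ...]. A call has 1 to 10 rows; each row is the pose to reach, as a shift and turn from the pose measured when the call began, turning the shorter way round; what a row does not reach only later rows make up. The controller multiplies each number of a shift by 0.6 m and each number of a turn by 2 pi rad. A row lasts 1/8 s, in which the tool goes at most 62.5 mm and 10.7 degrees, less where a joint would pass 70% of its speed; a pose out of reach is approached as far as the arm can. A call with a number of a shift or a turn outside -1 to 1 is refused whole. A call with a gripper value outside its range is refused whole. The fingers move at their own pace and stop on an object; "newtons" is the grip in N (left out, the last holds). Time passes only in rows, so rows that repeat a pose let the fingers close. It gives the time, the measured TCP pose, the force and the opening at its end, in the units of the state.
- robot.read_state(): the state, without advancing time (a new reading comes with each control period).
- robot.read_camera(name): name is "scene" or "top" or "wrist"; returns a dict with "pixels" (384x512x3 uint8, red, green, blue), "fovy" (degrees; the focal length in pixels is half the picture's height over the tangent of half this angle, whatever the lens; pixels are square), "cx", "cy" (the principal point, pixels), "rvec" (rotation vector, rad) and "tvec" (3), from world to camera coordinates, as OpenCV has them; the wrist camera has in their place "tool_from_camera" (4x4, takes a point from camera to tool coordinates, whose origin is the TCP and whose axes are the flange's). Camera axes: x right, y down, z forward; pixel columns grow to the right and rows downward; lengths in m; the calibration is good to about 2 mm. A picture is of the moment at which its call begins: read the wrist's pose just before it. There is no depth.
- robot.close_job(): hands the job in, once; it reports no verdict.
Trained networks look in the newest picture that a camera, given by its name, has taken for a name from the list of things; names that differ only in an ending like _2 or _b are one class to them, and where a whole thing is asked for, a point or a joint stands for the part that bears it (a point fixed in the world has none). Each returns a list of dicts, best first, with "p" (0 to 1); they miss things now and then, are a little off and sometimes report something else, mostly with a low value. They report only what shows in the picture. A call takes as long as a camera call. They do not tell look-alikes from the thing itself.
- robot.trace(camera, name): "pixels" (384x512 bool, what is visible of it) and "uv" ([column, row] in pixels, amid what is visible of it).
The state is a dict: "t": time; "q": joint angles; "dq": joint speeds; "joint_torque": joint torques, N m; "tool_pos": TCP position; "orientation": TCP orientation; "force": force on the tool from outside, world axes, zero at the start; "wrist_torque": the same for the moment, N m; "opening": finger opening in m.
Only numpy, scipy, OpenCV 4.12 (cv2) and the standard library are available. Lean on these libraries where they do the work, as an engineer would, in place of code of your own. Each camera call takes 0.05 s, during which the arm holds its last target.

## Working session

There is one attempt and no reset: what is moved stays moved. The work goes in short steps, Python scripts to look and compute and a tool call to move; the robot and the scene stay as the last step left them, time stands still between calls to the robot, and variables do not carry over. Pictures are saved under pics/ and viewed, and the job is handed in when it is done.

Besides the shell and the picture viewer there is one more tool, called by a JSON object that holds its "method" and its "body", one argument or row to a line. jog_arm: Moves the arm, as the interface text tells. Shifts and turns lie within -1 to 1; 1 stands for 0.6 m of shift or 2 pi rad of turn. Its arguments: {"type":"object","properties":{"commands":{"type":"array"},"newtons":{"type":"number"}},"required":["commands"]}

```bash
mkdir -p pics; ls
cat > h.py <<'E'
import numpy as np, cv2
from plant import robot
def ray(c,uv):
    f=c["pixels"].shape[0]/2/np.tan(np.radians(c["fovy"])/2)
    R=cv2.Rodrigues(np.array(c["rvec"],float))[0]; t=np.array(c["tvec"],float).ravel()
    d=R.T@np.array([(uv[0]-c["cx"])/f,(uv[1]-c["cy"])/f,1]); return -R.T@t,d
def atz(c,uv,z):
    o,d=ray(c,uv); return o+d*(z-o[2])/d[2]
def proj(c,P):
    f=c["pixels"].shape[0]/2/np.tan(np.radians(c["fovy"])/2)
    K=np.array([[f,0,c["cx"]],[0,f,c["cy"]],[0,0,1.]])
    return cv2.projectPoints(np.array(P,float).reshape(-1,1,3),np.array(c["rvec"],float),np.array(c["tvec"],float),K,None)[0].reshape(-1,2)
def save(c,n,s=1.5):
    cv2.imwrite("pics/"+n,cv2.resize(c["pixels"][:,:,::-1],None,fx=s,fy=s))
names=["stout_bottle_mid","slim_bottle_mid","wide_tub_mid","small_tub_mid","flatcap_bottle_mid","open_tub_mid","clamp_mid","blanks_mid","caddy"]
E
python3 - <<'E'
from h import *
for n in ["scene","top"]:
    c=robot.read_camera(n); save(c,n+"0.png")
    print(n,c["fovy"],c["cx"],c["cy"],ray(c,(c["cx"],c["cy"])))
    for k in names:
        for d in robot.trace(n,k):
            ys,xs=np.nonzero(d["pixels"]); print(k,round(d["p"],2),np.round(d["uv"]),xs.min(),xs.max(),ys.min(),ys.max(),len(xs))
print(robot.read_state())
E
```

```text
pics
scene 53.18162607877396 249.56060317277777 192.3250316745027 (array([ 1.17278737, -0.40664767,  1.06243737]), array([-0.48510863,  0.35346034, -0.79983461]))
stout_bottle_mid 0.79 [172. 258.] 161 185 240 271 561
wide_tub_mid 0.98 [146. 222.] 138 159 209 232 408
wide_tub_mid 0.57 [109. 218.] 98 121 207 232 465
small_tub_mid 0.8 [308. 178.] 301 316 164 183 252
flatcap_bottle_mid 0.58 [123. 253.] 108 134 238 270 592
open_tub_mid 0.6 [279. 149.] 272 288 135 159 374
open_tub_mid 0.19 [348. 220.] 309 360 193 229 495
clamp_mid 0.81 [334. 218.] 303 360 192 230 620
clamp_mid 0.64 [308. 175.] 301 316 163 183 263
blanks_mid 0.62 [221. 300.] 181 257 270 324 1994
caddy 0.78 [231. 205.] 188 273 172 243 3399
top 55.22009995886393 251.28063203431424 191.70595307794133 (array([ 0.3592805 , -0.0145332 ,  1.02767398]), array([ 0.22164494,  0.00258503, -0.97512401]))
stout_bottle_mid 0.92 [348. 181.] 335 362 167 194 557
slim_bottle_mid 0.77 [100. 229.] 83 112 219 238 424
slim_bottle_mid 0.67 [164. 122.] 142 198 116 152 760
wide_tub_mid 0.92 [352. 239.] 336 364 229 252 535
wide_tub_mid 0.82 [391. 26
[... 369 characters left out ...]
513
caddy 0.75 [257. 207.] 211 303 163 254 5569
{'t': 1.0, 'q': array([-1.18740220e+00,  1.30371460e-01,  1.48820564e+00, -2.03241667e-05,
        1.52302167e+00, -8.54118343e-02]), 'dq': array([ 0.00112188,  0.00136915, -0.00044458,  0.00016933, -0.00012619,
       -0.00016852]), 'joint_torque': array([-2.79194510e-04, -5.59761894e+01, -4.92070913e+01,  7.65496236e-02,
        2.24032084e-02,  5.00541773e-06]), 'tool_pos': array([ 0.27109797, -0.53525765,  0.21864918]), 'orientation': array([-3.05567678e+00, -7.29674419e-01,  3.29621715e-05]), 'force': array([0.10123848, 0.67345318, 0.29553735]), 'wrist_torque': array([ 0.02863792,  0.02372161, -0.00090124]), 'opening': 0.09328761156272145}
```

View pics/scene0.png

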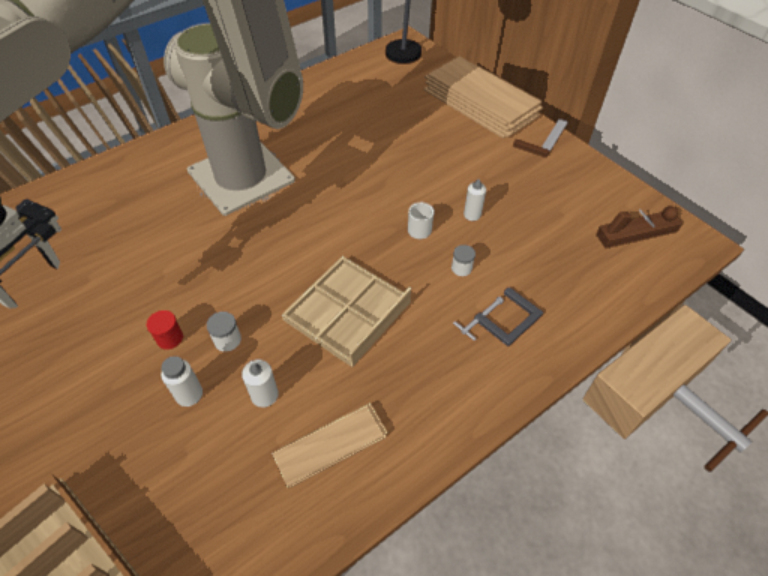

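View pics/top0.png

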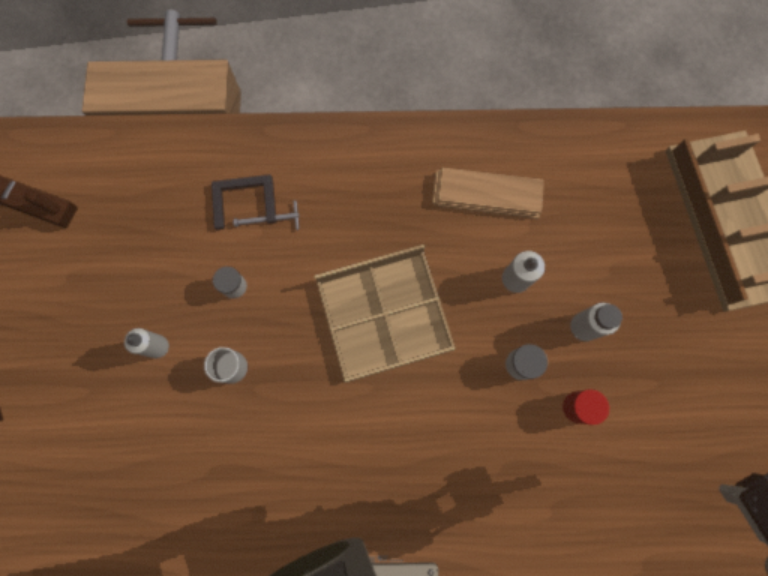

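```bash
cat > fit.py <<'E'
from h import *
from scipy.optimize import least_squares
prof={"stout_bottle_mid":[(0,28),(90,28),(95,24),(125,3)],"slim_bottle_mid":[(0,22),(86,22),(90,18),(118,3)],"wide_tub_mid":[(0,30),(66,30)],"small_tub_mid":[(0,25),(56,25)],
"flatcap_bottle_mid":[(0,28),(95,28),(95,21),(118,21)],"open_tub_mid":[(0,30),(66,30)]}
A=np.linspace(0,2*np.pi,40)
def pts(k,x,y): return np.concatenate([np.c_[x+r/1e3*np.cos(A),y+r/1e3*np.sin(A),0*A+z/1e3] for z,r in prof[k]])
def bbox(c,k,x,y):
    p=proj(c,pts(k,x,y)); return np.r_[p.min(0)-.5+.5,p.max(0)]
def fit(cams,masks,k,x0):
    def res(v):
        r=[]
        for c,m in zip(cams,masks):
            if m is None: continue
            ys,xs=np.nonzero(m); b=bbox(c,k,*v); r+=list(b-np.array([xs.min()-.5,ys.min()-.5,xs.max()+.5,ys.max()+.5]))
        return np.array(r)
    s=least_squares(res,x0,loss="soft_l1"); return s.x,res(s.x)
E
python3 - <<'E'
from fit import *
cs=robot.read_camera("scene"); ct=robot.read_camera("top")
seeds={"stout_bottle_mid":[(348,181)],"slim_bottle_mid":[(100,229)],"wide_tub_mid":[(352,239)],"small_tub_mid":[(153,190)],"flatcap_bottle_mid":[(394,213)],"open_tub_mid":[(150,242)]}
def comp(c,p):
    hsv=cv2.cvtColor(c["pixels"],cv2.COLOR_RGB2HSV)
    m=((hsv[...,1]<70)&(hsv[...,2]>55)).astype(np.uint8)
    n,l,st,ce=cv2.connectedComponentsWithStats(m,connectivity=4)
    y,x=int(p[1]),int(p[0]); w=l[y-8:y+9,x-8:x+9]; w=w[w>0]
    return None if len(w)==0 else l==np.bincount(w).argmax()
for k,s in seeds.items():
    h=prof[k][-1][0]/1e3
    g=atz(ct,s[0],h*.6)
    mt=comp(ct,s[0]); ms=comp(cs,proj(cs,[g])[0])
    for nm,ca,ma in (("both",[ct,cs],[mt,ms]),("top",[ct],[mt]),("scene",[cs],[ms])):
        try:
            v,r=fit(ca,ma,k,g[:2]); print(k,nm,np.round(v,4),np.round(r,1))
        except Exception as e: print(k,nm,e)
# caddy crop
im=ct["pixels"][155:265,200:315,::-1]; cv2.imwrite("pics/caddy0.png",cv2.resize(im,None,fx=5,fy=5,interpolation=cv2.INTER_CUBIC))
E
```

```text
stout_bottle_mid both [ 0.6083 -0.2784] [-0.4  0.4  0.2  0.2 -0.   0.8  0.2  0.1]
stout_bottle_mid top [ 0.6092 -0.2788] [-0.3  0.1  0.3 -0.1]
stout_bottle_mid scene [ 0.607  -0.2779] [-0.1  0.4  0.1 -0.4]
slim_bottle_mid both [0.4866 0.4024] [ 0.1 -0.3 -0.3 -0.1 -0.2 -0.7 -0.3  0.3]
slim_bottle_mid top [0.4861 0.4021] [ 0.2 -0.1 -0.2  0.1]
slim_bottle_mid scene [0.4879 0.4024] [ 0.1 -0.5 -0.1  0.5]
wide_tub_mid both [ 0.4452 -0.2751] [-0.6 -1.  -0.   0.6 -0.6 -0.5 -0.1  0.5]
wide_tub_mid top [ 0.4447 -0.2759] [-0.3 -0.8  0.3  0.8]
wide_tub_mid scene [ 0.4459 -0.2741] [-0.2 -0.6  0.3  0.5]
small_tub_mid both [0.601  0.2645] [-0.8 -0.7  0.4  0.2 -0.4 -0.2 -0.2  0. ]
small_tub_mid top [0.6003 0.2639] [-0.6 -0.5  0.6  0.5]
small_tub_mid scene [0.6018 0.265 ] [-0.1 -0.1  0.1  0.1]
flatcap_bottle_mid both [ 0.5139 -0.4006] [-1.  -0.8  0.4  0.5 -0.3 -0.6 -0.1  0.4]
flatcap_bottle_mid top [ 0.5135 -0.4012] [-0.8 -0.6  0.7  0.6]
flatcap_bottle_mid scene [ 0.5145 -0.4002] [-0.1 -0.5  0.1  0.5]
open_tub_mid both [0.4472 0.2626] [-0.3 -1.  -0.3  0.4 -0.2 -0.  -0.9  0.3]
open_tub_mid top [0.4463 0.2617] [ 0.  -0.7 -0.   0.7]
open_tub_mid scene [0.4479 0.2647] [ 0.4 -0.2 -0.3  0.2]
```

View pics/caddy0.png

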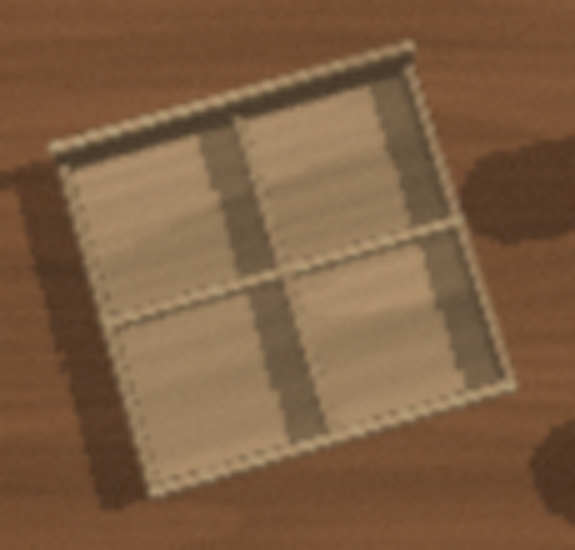

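Run:
```python
from fit import *
ct=robot.read_camera("top"); cs=robot.read_camera("scene")
L=np.array([[0,0,.022],[-.099,-.105,.022],[-.099,.105,.022],[.099,-.105,.055],[.099,.105,.055],[0,-.105,.022],[0,.105,.022]])
uv=np.array([[283,272],[515,385],[151,496],[412,42],[50,148],[463,219],[109,324]])/5+[200,155]-0.4
W=lambda v,P:np.c_[v[0]+P[:,0]*np.cos(v[2])-P[:,1]*np.sin(v[2]),v[1]+P[:,0]*np.sin(v[2])+P[:,1]*np.cos(v[2]),P[:,2]]
f=lambda v:(proj(ct,W(v,L))-uv).ravel()
s=least_squares(f,[.57,0,.2]); print(s.x,np.round(f(s.x),1))
for b in [(48,51),(48,-51),(-48,51),(-48,-51)]: print(b,W(s.x,np.array([[b[0]/1e3,b[1]/1e3,0]]))[0])
im=cv2.resize(cs["pixels"][:,:,::-1],None,fx=4,fy=4)
for p in proj(cs,W(s.x,L)): cv2.circle(im,tuple(int(a) for a in (p*4+2)),4,(0,0,255),-1)
cv2.imwrite("pics/cad_sc.png",im[640:1000,700:1140])
def crop(c,u,v,r=22): return cv2.resize(c["pixels"][v-r:v+r,u-r:u+r,::-1],(196,196),interpolation=cv2.INTER_CUBIC)
o=np.vstack([np.hstack([crop(ct,*q) for q in [(348,181),(394,213),(352,239),(391,269)]]),np.hstack([crop(ct,*q) for q in [(100,229),(153,190),(150,242),(100,229)]])])
cv2.imwrite("pics/cands.png",o)
```

```text
[ 0.53863457 -0.02544692  0.27907373] [ 0.2 -0.1  1.   0.5  0.1  0.7  0.4 -0.7 -0.4 -0.7  0.1 -0.2 -1.4  0.3]
(48, 51) [0.57072877 0.03680227 0.        ]
(48, -51) [ 0.59882623 -0.06125145  0.        ]
(-48, 51) [0.47844291 0.0103576  0.        ]
(-48, -51) [ 0.50654038 -0.08769612  0.        ]
```

View pics/cad_sc.png

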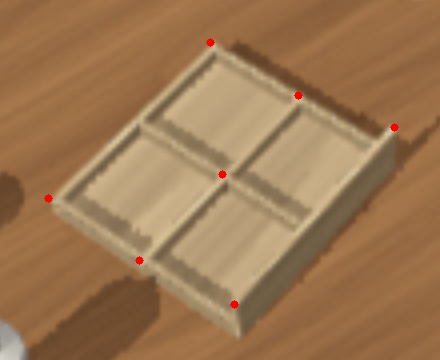

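View pics/cands.png

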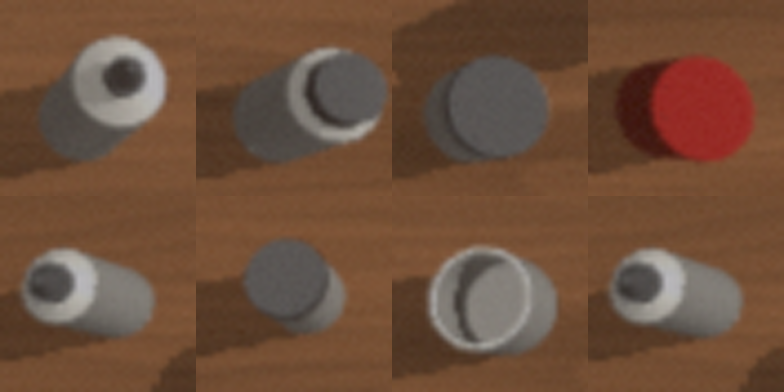

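Identified in the top picture: the pointed spout at (348,181) is stout and (394,213) has a broad flat cap, so I leave that one. The grey-lidded tub at (352,239) is wide_tub; the tub at (391,269) is red, so I leave that too. Slim is at (100,229), small_tub (lidded) at (153,190), and (150,242) is the open tub, which I also leave.

The silhouette fits agree to about 1 px in both cameras. I use jaw yaw = caddy yaw (0.279) for everything, starting with stout.

{"method": "jog_arm", "body": {
  "commands": [
    [[0.562,0.428,0],[0,0,-0.0302],-1],
    [[0.562,0.428,0],[0,0,-0.0302],-1],
    [[0.562,0.428,0],[0,0,-0.0302],-1],
    [[0.562,0.428,0],[0,0,-0.0302],-1],
    [[0.562,0.428,0],[0,0,-0.0302],-1],
    [[0.562,0.428,0],[0,0,-0.0302],-1],
    [[0.562,0.428,0],[0,0,-0.0302],-1],
    [[0.562,0.428,0],[0,0,-0.0302],-1],
    [[0.562,0.428,0],[0,0,-0.0302],-1],
    [[0.562,0.428,0],[0,0,-0.0302],-1]
  ],
  "newtons": 15
}}

```text
t: 2.45
tool_pos: [0.6074, -0.2796, 0.2187]
orientation: [3.111, 0.434, -0.0]
force: [0.9, -0.2, 0.3]
opening: 0.0934
```

```bash
cat > d.py <<'E'
import sys
from fit import *
s=robot.read_state(); R=cv2.Rodrigues(s["orientation"])[0]
psi=np.arctan2(R[0,1],-R[1,1]); 
tx=[float(a) for a in sys.argv[1:4]]
print("t",round(s["t"],2),"pos",np.round(s["tool_pos"],4),"zax",np.round(R[:,2],3),"jaw",round(psi,3),"op",round(s["opening"],4),"F",np.round(s["force"],1),"q6",round(s["q"][5],2))
print("shift",np.round((np.array(tx)-s["tool_pos"])/.6,4),"turn z",round((.279-psi)/(2*np.pi),4))
E
python3 d.py .6083 -.2784 .061
```

```text
t 2.45 pos [ 0.6074 -0.2796  0.2187] zax [-0. -0. -1.] jaw 0.277 op 0.0934 F [ 0.9 -0.2  0.3] q6 0.79
shift [ 0.0014  0.002  -0.2629] turn z 0.0002
```

{"method": "jog_arm", "body": {
  "commands": [
    [[0.0015,0.002,-0.1],[0,0,0],-1],
    [[0.0015,0.002,-0.2],[0,0,0],-1],
    [[0.0015,0.002,-0.263],[0,0,0],-1],
    [[0.0015,0.002,-0.263],[0,0,0],-1],
    [[0.0015,0.002,-0.263],[0,0,0],-1],
    [[0.0015,0.002,-0.263],[0,0,0],1],
    [[0.0015,0.002,-0.263],[0,0,0],1],
    [[0.0015,0.002,-0.263],[0,0,0],1],
    [[0.0015,0.002,-0.263],[0,0,0],1],
    [[0.0015,0.002,-0.263],[0,0,0],1]
  ],
  "newtons": 15
}}

```text
t: 3.7
tool_pos: [0.6084, -0.2783, 0.0611]
orientation: [3.111, 0.435, -0.0]
force: [-0.4, 0.1, 0.9]
opening: 0.0556
```

```bash
python3 d.py .5988 -.0613 .160
```

```text
t 3.7 pos [ 0.6084 -0.2783  0.0611] zax [-0. -0. -1.] jaw 0.278 op 0.0556 F [-0.4  0.1  0.9] q6 0.79
shift [-0.0161  0.3617  0.1648] turn z 0.0002
```

{"method": "jog_arm", "body": {
  "commands": [
    [[0,0,0.05],[0,0,0],1],
    [[0,0,0.11],[0,0,0],1],
    [[0,0,0.165],[0,0,0],1],
    [[-0.002,0.05,0.165],[0,0,0],1],
    [[-0.005,0.12,0.165],[0,0,0],1],
    [[-0.009,0.2,0.165],[0,0,0],1],
    [[-0.012,0.28,0.165],[0,0,0],1],
    [[-0.015,0.34,0.165],[0,0,0],1],
    [[-0.016,0.362,0.165],[0,0,0],1],
    [[-0.016,0.362,0.165],[0,0,0],1]
  ]
}}

```text
t: 4.95
tool_pos: [0.5987, -0.0608, 0.1599]
orientation: [3.111, 0.437, -0.001]
force: [-0.3, -0.5, -1.5]
opening: 0.0557
```

```bash
python3 d.py .5988 -.0613 .0685; python3 -c "
from h import *
save(robot.read_camera('scene'),'s1.png')"
```

```text
t 4.95 pos [ 0.5987 -0.0608  0.1599] zax [-0.    -0.001 -1.   ] jaw 0.279 op 0.0557 F [-0.3 -0.5 -1.5] q6 1.11
shift [ 1.000e-04 -9.000e-04 -1.523e-01] turn z 0.0
```

View pics/s1.png

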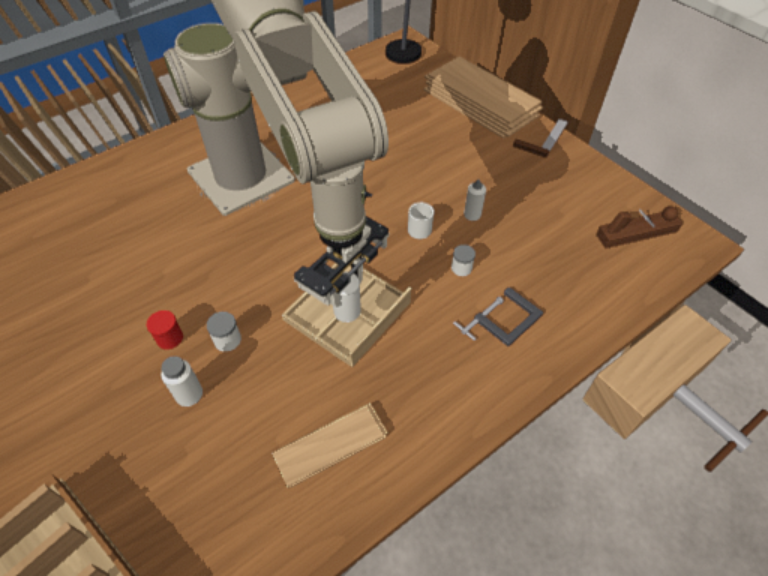

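{"method": "jog_arm", "body": {
  "commands": [
    [[0,-0.001,-0.05],[0,0,0],1],
    [[0,-0.001,-0.1],[0,0,0],1],
    [[0,-0.001,-0.13],[0,0,0],1],
    [[0,-0.001,-0.145],[0,0,0],1],
    [[0,-0.001,-0.152],[0,0,0],1],
    [[0,-0.001,-0.153],[0,0,0],1],
    [[0,-0.001,-0.154],[0,0,0],1],
    [[0,-0.001,-0.154],[0,0,0],1]
  ]
}}

```text
t: 6.0
tool_pos: [0.5993, -0.0623, 0.0682]
orientation: [3.11, 0.435, 0.001]
force: [-0.4, 0.7, -1.7]
opening: 0.0557
```

```bash
python3 d.py .5988 -.0613 .0675
```

```text
t 6.0 pos [ 0.5993 -0.0623  0.0682] zax [ 0.001 -0.001 -1.   ] jaw 0.278 op 0.0557 F [-0.4  0.7 -1.7] q6 1.1
shift [-0.0008  0.0016 -0.0012] turn z 0.0001
```

{"method": "jog_arm", "body": {
  "commands": [
    [[0,0.0015,-0.002],[0,0,0],1],
    [[0,0.0015,-0.002],[0,0,0],1],
    [[0,0.0015,-0.002],[0,0,0],-0.6],
    [[0,0.0015,-0.002],[0,0,0],-0.6],
    [[0,0.0015,-0.002],[0,0,0],-0.6],
    [[0,0.0015,0.04],[0,0,0],-0.6],
    [[0,0.0015,0.12],[0,0,0],-0.6],
    [[0,0.0015,0.2],[0,0,0],-0.6],
    [[0,0.0015,0.25],[0,0,0],-0.6],
    [[0,0.0015,0.25],[0,0,0],-0.6]
  ]
}}

```text
t: 7.25
tool_pos: [0.6012, -0.0618, 0.222]
orientation: [3.108, 0.435, 0.01]
force: [-0.3, -0.8, 0.1]
opening: 0.0747
```

```bash
python3 d.py .4866 .4024 .218
```

```text
t 7.25 pos [ 0.6012 -0.0618  0.222 ] zax [ 0.007 -0.002 -1.   ] jaw 0.278 op 0.0747 F [-0.3 -0.8  0.1] q6 1.11
shift [-0.191   0.7736 -0.0066] turn z 0.0001
```

{"method": "jog_arm", "body": {
  "commands": [
    [[-0.191,0.774,-0.006],[0,0,0],-1],
    [[-0.191,0.774,-0.006],[0,0,0],-1],
    [[-0.191,0.774,-0.006],[0,0,0],-1],
    [[-0.191,0.774,-0.006],[0,0,0],-1],
    [[-0.191,0.774,-0.006],[0,0,0],-1],
    [[-0.191,0.774,-0.006],[0,0,0],-1],
    [[-0.191,0.774,-0.006],[0,0,0],-1],
    [[-0.191,0.774,-0.006],[0,0,0],-1],
    [[-0.191,0.774,-0.006],[0,0,0],-1],
    [[-0.191,0.774,-0.006],[0,0,0],-1]
  ]
}}

```text
t: 8.5
tool_pos: [0.4862, 0.4019, 0.2167]
orientation: [3.107, 0.435, 0.008]
force: [0.3, 0.2, 0.1]
opening: 0.0932
```

```bash
python3 d.py .4866 .4024 .056;python3 -c "
from h import *
c=robot.read_camera('top');save(c,'t2.png')
cv2.imwrite('pics/t2c.png',cv2.resize(c['pixels'][140:270,190:320,::-1],None,fx=4,fy=4))
"
```

```text
t 8.5 pos [0.4862 0.4019 0.2167] zax [ 0.005 -0.004 -1.   ] jaw 0.278 op 0.0932 F [0.3 0.2 0.1] q6 1.91
shift [ 0.0007  0.0009 -0.2679] turn z 0.0001
```

View pics/t2c.png

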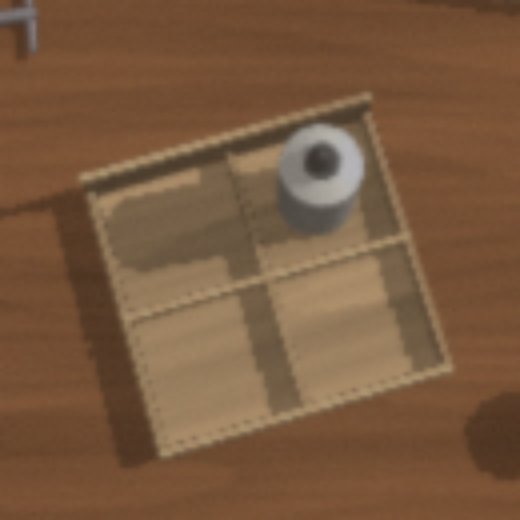

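The stout bottle stands upright in the back-right bay, crop (320,180). Now the slim bottle. The tool tilts by about 0.006 rad, which I correct on the way.

{"method": "jog_arm", "body": {
  "commands": [
    [[0.0007,0.001,-0.1],[-0.0006,-0.0008,0],-1],
    [[0.0007,0.001,-0.2],[-0.0006,-0.0008,0],-1],
    [[0.0007,0.001,-0.268],[-0.0006,-0.0008,0],-1],
    [[0.0007,0.001,-0.268],[-0.0006,-0.0008,0],-1],
    [[0.0007,0.001,-0.268],[-0.0006,-0.0008,0],-1],
    [[0.0007,0.001,-0.268],[-0.0006,-0.0008,0],1],
    [[0.0007,0.001,-0.268],[-0.0006,-0.0008,0],1],
    [[0.0007,0.001,-0.268],[-0.0006,-0.0008,0],1],
    [[0.0007,0.001,-0.268],[-0.0006,-0.0008,0],1],
    [[0.0007,0.001,-0.268],[-0.0006,-0.0008,0],1]
  ],
  "newtons": 15
}}

```text
t: 9.8
tool_pos: [0.4869, 0.4021, 0.0563]
orientation: [3.103, 0.433, 0.015]
force: [-0.2, 0.1, -0.5]
opening: 0.0473
```

```bash
python3 d.py .5707 .0368 .16
```

```text
t 9.8 pos [0.4869 0.4021 0.0563] zax [ 0.011 -0.008 -1.   ] jaw 0.278 op 0.0473 F [-0.2  0.1 -0.5] q6 1.91
shift [ 0.1396 -0.6088  0.1728] turn z 0.0002
```

{"method": "jog_arm", "body": {
  "commands": [
    [[0,0,0],[0,0,0],1],
    [[0,0,0],[0,0,0],1],
    [[0,0,0],[0,0,0],1]
  ]
}}

```text
t: 10.18
tool_pos: [0.4869, 0.4021, 0.0563]
orientation: [3.102, 0.433, 0.015]
force: [-0.1, 0.5, -0.8]
opening: 0.0436
```

```bash
python3 d.py .5707 .0368 .16
```

```text
t 10.18 pos [0.4869 0.4021 0.0563] zax [ 0.011 -0.008 -1.   ] jaw 0.277 op 0.0436 F [-0.1  0.5 -0.8] q6 1.91
shift [ 0.1396 -0.6088  0.1729] turn z 0.0002
```

{"method": "jog_arm", "body": {
  "commands": [
    [[0,0,0.05],[0,0,0],1],
    [[0,0,0.11],[0,0,0],1],
    [[0,0,0.173],[0.0013,0.0018,0],1],
    [[0.01,-0.05,0.173],[0.0013,0.0018,0],1],
    [[0.03,-0.13,0.173],[0.0013,0.0018,0],1],
    [[0.05,-0.22,0.173],[0.0013,0.0018,0],1],
    [[0.07,-0.31,0.173],[0.0013,0.0018,0],1],
    [[0.09,-0.4,0.173],[0.0013,0.0018,0],1],
    [[0.11,-0.48,0.173],[0.0013,0.0018,0],1],
    [[0.13,-0.55,0.173],[0.0013,0.0018,0],1]
  ]
}}

```text
t: 11.42
tool_pos: [0.5648, 0.0702, 0.1598]
orientation: [-3.111, -0.433, 0.002]
force: [-0.1, -0.2, -2.0]
opening: 0.0436
```

```bash
python3 d.py .5707 .0368 .0625
```

```text
t 11.43 pos [0.5648 0.0702 0.1598] zax [-0.001  0.001 -1.   ] jaw 0.277 op 0.0436 F [-0.1 -0.2 -2. ] q6 1.33
shift [ 0.0098 -0.0556 -0.1621] turn z 0.0003
```

{"method": "jog_arm", "body": {
  "commands": [
    [[0.01,-0.05,0],[0,0,0],1],
    [[0.01,-0.0555,0],[0,0,0],1],
    [[0.01,-0.0555,-0.05],[0,0,0],1],
    [[0.01,-0.0555,-0.1],[0,0,0],1],
    [[0.01,-0.0555,-0.135],[0,0,0],1],
    [[0.01,-0.0555,-0.153],[0,0,0],1],
    [[0.01,-0.0555,-0.16],[0,0,0],1],
    [[0.01,-0.0555,-0.163],[0,0,0],1],
    [[0.01,-0.0555,-0.163],[0,0,0],1],
    [[0.01,-0.0555,-0.163],[0,0,0],1]
  ]
}}

```text
t: 12.68
tool_pos: [0.5714, 0.0368, 0.0627]
orientation: [-3.111, -0.433, -0.0]
force: [0.9, -0.2, -1.2]
opening: 0.0437
```

```bash
python3 d.py .5707 .0368 .0625
```

```text
t 12.68 pos [0.5714 0.0368 0.0627] zax [ 0.     0.001 -1.   ] jaw 0.277 op 0.0437 F [ 0.9 -0.2 -1.2] q6 1.27
shift [-0.0011 -0.0001 -0.0004] turn z 0.0003
```

{"method": "jog_arm", "body": {
  "commands": [
    [[-0.001,0,-0.001],[0,0,0],1],
    [[-0.001,0,-0.001],[0,0,0],1],
    [[-0.001,0,-0.001],[0,0,0],-0.4],
    [[-0.001,0,-0.001],[0,0,0],-0.4],
    [[-0.001,0,-0.001],[0,0,0],-0.4],
    [[-0.001,0,0.03],[0,0,0],-0.4],
    [[-0.001,0,0.1],[0,0,0],-0.4],
    [[-0.001,0,0.18],[0,0,0],-0.4],
    [[-0.001,0,0.25],[0,0,0],-0.4],
    [[-0.001,0,0.25],[0,0,0],-0.4]
  ]
}}

```text
t: 13.92
tool_pos: [0.5737, 0.0368, 0.2194]
orientation: [3.11, 0.433, 0.016]
force: [-0.0, 0.2, 0.1]
opening: 0.0651
```

```bash
python3 d.py .4452 -.2751 .214
```

```text
t 13.93 pos [0.5737 0.0368 0.2194] zax [ 0.01  0.   -1.  ] jaw 0.277 op 0.0651 F [-0.   0.2  0.1] q6 1.27
shift [-0.2142 -0.5198 -0.0091] turn z 0.0003
```

{"method": "jog_arm", "body": {
  "commands": [
    [[-0.214,-0.52,-0.009],[0,0.0016,0],-1],
    [[-0.214,-0.52,-0.009],[0,0.0016,0],-1],
    [[-0.214,-0.52,-0.009],[0,0.0016,0],-1],
    [[-0.214,-0.52,-0.009],[0,0.0016,0],-1],
    [[-0.214,-0.52,-0.009],[0,0.0016,0],-1],
    [[-0.214,-0.52,-0.009],[0,0.0016,0],-1],
    [[-0.214,-0.52,-0.009],[0,0.0016,0],-1],
    [[-0.214,-0.52,-0.009],[0,0.0016,0],-1],
    [[-0.214,-0.52,-0.009],[0,0.0016,0],-1]
  ]
}}

```text
t: 15.05
tool_pos: [0.4458, -0.274, 0.214]
orientation: [-3.11, -0.436, -0.0]
force: [0.6, -0.6, 0.2]
opening: 0.0931
```

```bash
python3 d.py .4452 -.2751 .028; python3 -c "
from h import *
c=robot.read_camera('scene')
cv2.imwrite('pics/s3c.png',cv2.resize(c['pixels'][100:300,80:340,::-1],None,fx=3,fy=3))
c=robot.read_camera('top')
cv2.imwrite('pics/t3c.png',cv2.resize(c['pixels'][140:270,190:320,::-1],None,fx=4,fy=4))
"
```

```text
t 15.05 pos [ 0.4458 -0.274   0.214 ] zax [-0.     0.001 -1.   ] jaw 0.279 op 0.0931 F [ 0.6 -0.6  0.2] q6 0.64
shift [-0.001  -0.0018 -0.31  ] turn z 0.0001
```

View pics/s3c.png

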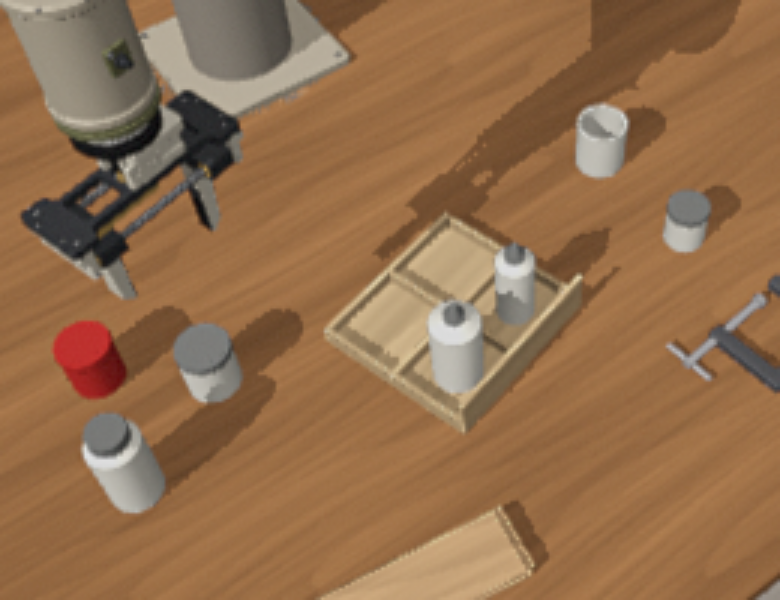

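View pics/t3c.png

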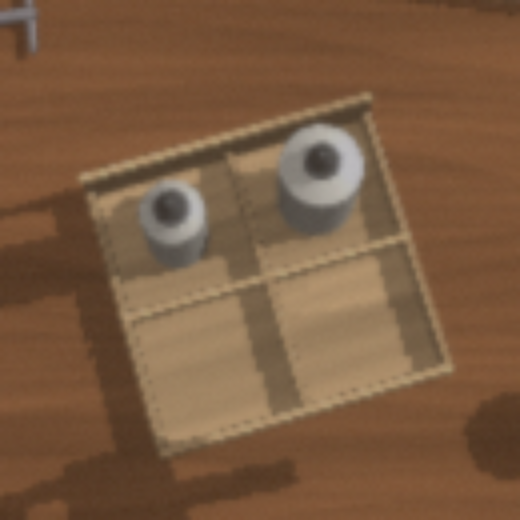

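Both bottles stand in their back bays, at top crop (172,220) and (320,180). Next is the grey-lidded wide tub, scene crop (208,362); the red one at (90,358) is left alone.

{"method": "jog_arm", "body": {
  "commands": [
    [[-0.001,-0.0018,-0.1],[0,0,0],-1],
    [[-0.001,-0.0018,-0.19],[0,0,0],-1],
    [[-0.001,-0.0018,-0.26],[0,0,0],-1],
    [[-0.001,-0.0018,-0.31],[0,0,0],-1],
    [[-0.001,-0.0018,-0.31],[0,0,0],-1],
    [[-0.001,-0.0018,-0.31],[0,0,0],-1],
    [[-0.001,-0.0018,-0.31],[0,0,0],1],
    [[-0.001,-0.0018,-0.31],[0,0,0],1],
    [[-0.001,-0.0018,-0.31],[0,0,0],1],
    [[-0.001,-0.0018,-0.31],[0,0,0],1]
  ],
  "newtons": 15
}}

```text
t: 16.4
tool_pos: [0.4454, -0.2755, 0.0284]
orientation: [3.111, 0.436, 0.001]
force: [-0.0, -0.5, 2.3]
opening: 0.0597
```

{"method": "jog_arm", "body": {
  "commands": [
    [[0,0,0],[0,0,0],1],
    [[0,0,0],[0,0,0],1]
  ]
}}

```text
t: 16.65
tool_pos: [0.4454, -0.2755, 0.0284]
orientation: [3.111, 0.436, 0.001]
force: [-0.5, 0.4, 0.8]
opening: 0.0598
```

```bash
python3 d.py .5065 -.0877 .128
```

```text
t 16.65 pos [ 0.4454 -0.2755  0.0284] zax [ 0.  0. -1.] jaw 0.278 op 0.0598 F [-0.5  0.4  0.8] q6 0.64
shift [0.1019 0.313  0.166 ] turn z 0.0001
```

{"method": "jog_arm", "body": {
  "commands": [
    [[0,0,0.05],[0,0,0],1],
    [[0,0,0.11],[0,0,0],1],
    [[0,0,0.166],[0,0,0],1],
    [[0.015,0.045,0.166],[0,0,0],1],
    [[0.04,0.12,0.166],[0,0,0],1],
    [[0.065,0.2,0.166],[0,0,0],1],
    [[0.09,0.275,0.166],[0,0,0],1],
    [[0.102,0.313,0.166],[0,0,0],1],
    [[0.102,0.313,0.166],[0,0,0],1],
    [[0.102,0.313,0.166],[0,0,0],1]
  ]
}}

```text
t: 17.9
tool_pos: [0.5062, -0.0881, 0.1277]
orientation: [3.111, 0.436, -0.0]
force: [-0.6, -0.2, -1.6]
opening: 0.0596
```

```bash
python3 d.py .5065 -.0877 .0344
```

```text
t 17.9 pos [ 0.5062 -0.0881  0.1277] zax [-0. -0. -1.] jaw 0.279 op 0.0596 F [-0.6 -0.2 -1.6] q6 1.02
shift [ 0.0005  0.0007 -0.1555] turn z 0.0001
```

{"method": "jog_arm", "body": {
  "commands": [
    [[0.0005,0.0005,-0.05],[0,0,0],1],
    [[0.0005,0.0005,-0.1],[0,0,0],1],
    [[0.0005,0.0005,-0.135],[0,0,0],1],
    [[0.0005,0.0005,-0.15],[0,0,0],1],
    [[0.0005,0.0005,-0.155],[0,0,0],1],
    [[0.0005,0.0005,-0.156],[0,0,0],1],
    [[0.0005,0.0005,-0.1565],[0,0,0],1],
    [[0.0005,0.0005,-0.1565],[0,0,0],1]
  ]
}}

```text
t: 18.9
tool_pos: [0.507, -0.0879, 0.0344]
orientation: [3.111, 0.436, 0.001]
force: [-0.4, 0.2, -0.7]
opening: 0.06
```

```bash
python3 d.py .5065 -.0877 .0344
```

```text
t 18.9 pos [ 0.507  -0.0879  0.0344] zax [ 0.001 -0.    -1.   ] jaw 0.279 op 0.06 F [-0.4  0.2 -0.7] q6 1.02
shift [-0.0008  0.0004 -0.0001] turn z 0.0
```

Touching down, with the load coming off. I release it (opening about 77 mm) and rise.

{"method": "jog_arm", "body": {
  "commands": [
    [[0,0,-0.001],[0,0,0],1],
    [[0,0,-0.001],[0,0,0],-0.65],
    [[0,0,-0.001],[0,0,0],-0.65],
    [[0,0,-0.001],[0,0,0],-0.65],
    [[0,0,0.03],[0,0,0],-0.65],
    [[0,0,0.1],[0,0,0],-0.65],
    [[0,0,0.19],[0,0,0],-0.65],
    [[0,0,0.28],[0,0,0],-0.65],
    [[0,0,0.3],[0,0,0],-0.65],
    [[0,0,0.3],[0,0,0],-0.65]
  ]
}}

```text
t: 20.15
tool_pos: [0.5077, -0.0881, 0.2161]
orientation: [3.109, 0.436, 0.005]
force: [-0.3, 0.4, -0.8]
opening: 0.0769
```

```bash
python3 d.py .601 .2645 .21
```

```text
t 20.15 pos [ 0.5077 -0.0881  0.2161] zax [ 0.004 -0.001 -1.   ] jaw 0.279 op 0.0769 F [-0.3  0.4 -0.8] q6 1.02
shift [ 0.1555  0.5877 -0.0102] turn z 0.0
```

{"method": "jog_arm", "body": {
  "commands": [
    [[0.155,0.588,-0.01],[0,0.0006,0],-1],
    [[0.155,0.588,-0.01],[0,0.0006,0],-1],
    [[0.155,0.588,-0.01],[0,0.0006,0],-1],
    [[0.155,0.588,-0.01],[0,0.0006,0],-1],
    [[0.155,0.588,-0.01],[0,0.0006,0],-1],
    [[0.155,0.588,-0.01],[0,0.0006,0],-1],
    [[0.155,0.588,-0.01],[0,0.0006,0],-1],
    [[0.155,0.588,-0.01],[0,0.0006,0],-1],
    [[0.155,0.588,-0.01],[0,0.0006,0],-1],
    [[0.155,0.588,-0.01],[0,0.0006,0],-1]
  ]
}}

```text
t: 21.4
tool_pos: [0.6008, 0.2634, 0.2103]
orientation: [3.11, 0.434, -0.0]
force: [1.0, -0.2, -0.5]
opening: 0.0933
```

```bash
python3 d.py .601 .2645 .022; python3 -c "
from h import *
c=robot.read_camera('scene')
cv2.imwrite('pics/s4c.png',cv2.resize(c['pixels'][100:300,80:340,::-1],None,fx=3,fy=3))
"
```

```text
t 21.4 pos [0.6008 0.2634 0.2103] zax [ 0.    -0.001 -1.   ] jaw 0.277 op 0.0933 F [ 1.  -0.2 -0.5] q6 1.63
shift [ 3.000e-04  1.800e-03 -3.138e-01] turn z 0.0003
```

View pics/s4c.png

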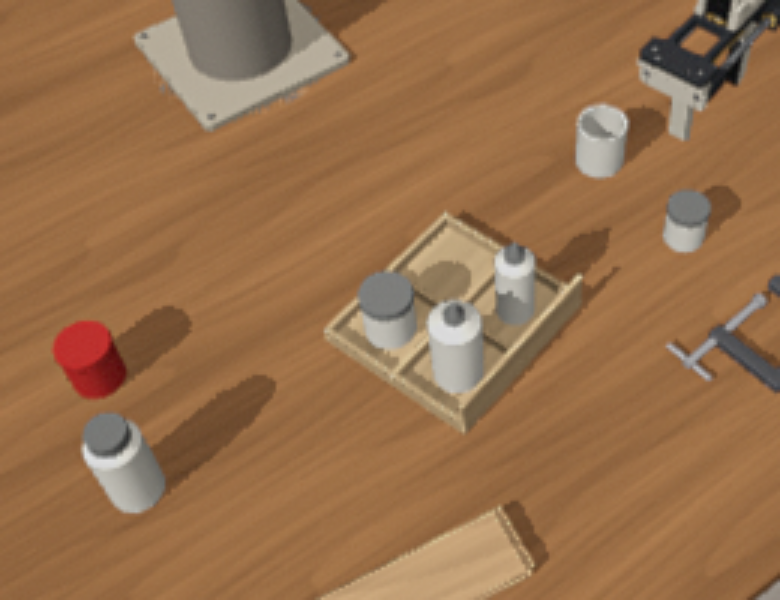

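The wide tub stands in the front-right bay, crop (387,310). Now the small tub, crop (687,220).

{"method": "jog_arm", "body": {
  "commands": [
    [[0.0003,0.0018,-0.1],[0,0,0],-1],
    [[0.0003,0.0018,-0.19],[0,0,0],-1],
    [[0.0003,0.0018,-0.26],[0,0,0],-1],
    [[0.0003,0.0018,-0.314],[0,0,0],-1],
    [[0.0003,0.0018,-0.314],[0,0,0],-1],
    [[0.0003,0.0018,-0.314],[0,0,0],-1],
    [[0.0003,0.0018,-0.314],[0,0,0],1],
    [[0.0003,0.0018,-0.314],[0,0,0],1],
    [[0.0003,0.0018,-0.314],[0,0,0],1],
    [[0.0003,0.0018,-0.314],[0,0,0],1]
  ],
  "newtons": 15
}}

```text
t: 22.7
tool_pos: [0.6011, 0.2647, 0.0223]
orientation: [3.11, 0.434, 0.001]
force: [-0.4, -0.6, -0.1]
opening: 0.0575
```

{"method": "jog_arm", "body": {
  "commands": [
    [[0,0,0],[0,0,0],1],
    [[0,0,0],[0,0,0],1],
    [[0,0,0],[0,0,0],1]
  ]
}}

```text
t: 23.08
tool_pos: [0.6011, 0.2647, 0.0222]
orientation: [3.11, 0.434, 0.0]
force: [-1.0, 0.0, 0.7]
opening: 0.0498
```

```bash
python3 d.py .4784 .0104 .2
```

```text
t 23.07 pos [0.6011 0.2647 0.0222] zax [ 0.    -0.001 -1.   ] jaw 0.277 op 0.0498 F [-1.   0.   0.7] q6 1.63
shift [-0.2045 -0.4238  0.2963] turn z 0.0003
```

{"method": "jog_arm", "body": {
  "commands": [
    [[0,0,0.06],[0,0,0],1],
    [[0,0,0.14],[0,0,0],1],
    [[0,0,0.22],[0,0,0],1],
    [[-0.02,-0.04,0.28],[0,0,0],1],
    [[-0.05,-0.105,0.296],[0,0,0],1],
    [[-0.09,-0.185,0.296],[0,0,0],1],
    [[-0.13,-0.265,0.296],[0,0,0],1],
    [[-0.165,-0.34,0.296],[0,0,0],1],
    [[-0.195,-0.405,0.296],[0,0,0],1],
    [[-0.2045,-0.424,0.296],[0,0,0],1]
  ]
}}

```text
t: 24.32
tool_pos: [0.4775, 0.0086, 0.1998]
orientation: [3.11, 0.43, 0.0]
force: [-0.3, 1.0, -1.5]
opening: 0.0497
```

```bash
python3 d.py .4784 .0104 .0283
```

```text
t 24.32 pos [0.4775 0.0086 0.1998] zax [ 0.    -0.001 -1.   ] jaw 0.275 op 0.0497 F [-0.3  1.  -1.5] q6 1.21
shift [ 0.0015  0.003  -0.2858] turn z 0.0006
```

{"method": "jog_arm", "body": {
  "commands": [
    [[0.0015,0.003,-0.05],[0,0,0],1],
    [[0.0015,0.003,-0.12],[0,0,0],1],
    [[0.0015,0.003,-0.19],[0,0,0],1],
    [[0.0015,0.003,-0.245],[0,0,0],1],
    [[0.0015,0.003,-0.272],[0,0,0],1],
    [[0.0015,0.003,-0.282],[0,0,0],1],
    [[0.0015,0.003,-0.286],[0,0,0],1],
    [[0.0015,0.003,-0.2865],[0,0,0],1],
    [[0.0015,0.003,-0.2865],[0,0,0],1]
  ]
}}

```text
t: 25.45
tool_pos: [0.4792, 0.0103, 0.0288]
orientation: [3.11, 0.43, 0.003]
force: [-0.6, 1.3, -2.2]
opening: 0.0497
```

```bash
python3 d.py .4784 .0104 .0283
```

```text
t 25.45 pos [0.4792 0.0103 0.0288] zax [ 0.002 -0.002 -1.   ] jaw 0.275 op 0.0497 F [-0.6  1.3 -2.2] q6 1.21
shift [-0.0013  0.0001 -0.0009] turn z 0.0006
```

{"method": "jog_arm", "body": {
  "commands": [
    [[-0.001,0,-0.002],[0,0,0],1],
    [[-0.001,0,-0.002],[0,0,0],1],
    [[-0.001,0,-0.002],[0,0,0],-0.42],
    [[-0.001,0,-0.002],[0,0,0],-0.42],
    [[-0.001,0,-0.002],[0,0,0],-0.42],
    [[-0.001,0,0.03],[0,0,0],-0.42],
    [[-0.001,0,0.1],[0,0,0],-0.42],
    [[-0.001,0,0.19],[0,0,0],-0.42],
    [[-0.001,0,0.29],[0,0,0],-0.42],
    [[-0.001,0,0.33],[0,0,0],-0.42]
  ]
}}

```text
t: 26.7
tool_pos: [0.4803, 0.0102, 0.2313]
orientation: [3.109, 0.43, 0.012]
force: [0.3, 0.2, 0.2]
opening: 0.0661
```

```bash
python3 d.py .4 .2 .3
```

```text
t 26.7 pos [0.4803 0.0102 0.2313] zax [ 0.008 -0.002 -1.   ] jaw 0.275 op 0.0661 F [0.3 0.2 0.2] q6 1.21
shift [-0.1338  0.3163  0.1144] turn z 0.0006
```

Move the arm aside (up and left) for a clear final check.

{"method": "jog_arm", "body": {
  "commands": [
    [[0,0,0.1],[0,0,0],-0.42],
    [[-0.13,0.5,0.1],[0,0,0],-0.42],
    [[-0.13,0.5,0.1],[0,0,0],-0.42],
    [[-0.13,0.5,0.1],[0,0,0],-0.42],
    [[-0.13,0.5,0.1],[0,0,0],-0.42],
    [[-0.13,0.5,0.1],[0,0,0],-0.42],
    [[-0.13,0.5,0.1],[0,0,0],-0.42],
    [[-0.13,0.5,0.1],[0,0,0],-0.42],
    [[-0.13,0.5,0.1],[0,0,0],-0.42],
    [[-0.13,0.5,0.1],[0,0,0],-0.42]
  ]
}}

```text
t: 27.95
tool_pos: [0.4029, 0.3091, 0.2915]
orientation: [3.109, 0.427, 0.013]
force: [-0.3, 0.0, -0.5]
opening: 0.0661
```

Run:
```python
from fit import *
ct=robot.read_camera("top"); cs=robot.read_camera("scene"); save(cs,"s5.png"); save(ct,"t5.png")
im=np.hstack([cv2.resize(cs["pixels"][160:255,180:285,::-1],(380,380)),cv2.resize(ct["pixels"][155:265,200:310,::-1],(380,380))]); cv2.imwrite("pics/fin.png",im)
v=[.53863,-.02545,.27907]
for k,b in {"stout_bottle_mid":(.5988,-.0613),"slim_bottle_mid":(.5707,.0368),"wide_tub_mid":(.5065,-.0877),"small_tub_mid":(.4784,.0104),"flatcap_bottle_mid":(.5139,-.4006),"open_tub_mid":(.4472,.2626)}.items():
    z0=.006 if b[1]>-.2 and b[1]<.2 else 0
    P=prof[k]; prof[k]=[(z+1e3*z0,r) for z,r in P]
    for nm,c in (("top",ct),("scene",cs)):
        for d in robot.trace(nm,k):
            try:x,r=fit([c],[d["pixels"]],k,b)
            except Exception: continue
            e=x-b
            if np.hypot(*e)<.06: print(k,nm,round(d["p"],2),"off by mm",np.round(e*1e3,1),np.round(r,1))
```

```text
stout_bottle_mid top 0.87 off by mm [1.9 0.5] [ 0.1 -0.4 -0.1  0.4]
stout_bottle_mid scene 0.8 off by mm [-0.2  0.4] [-0.  -0.3  0.   0.3]
slim_bottle_mid top 0.69 off by mm [1.3 0.2] [-0.4  0.3  0.4 -0.3]
slim_bottle_mid scene 0.73 off by mm [ 2.5 -0.7] [-0.4 -0.5  0.4  0.5]
wide_tub_mid top 0.65 off by mm [-1.9 -1.3] [-1.  -0.7  0.9  0.8]
wide_tub_mid scene 0.6 off by mm [ 1.9 -0.6] [-0.1 -0.3  0.1  0.3]
small_tub_mid top 0.88 off by mm [ 1.2 -0.6] [-0.5 -0.4  0.5  0.4]
small_tub_mid scene 0.62 off by mm [2.  1.8] [-0.2 -0.9  0.3  0.8]
flatcap_bottle_mid top 0.84 off by mm [-0.4 -0.6] [-0.8 -0.6  0.7  0.6]
flatcap_bottle_mid scene 0.64 off by mm [ 2.1 -0.3] [-0.1 -0.   0.1  0. ]
open_tub_mid top 0.7 off by mm [-0.8 -2.3] [-0.4  0.3  0.5 -0.3]
open_tub_mid scene 0.72 off by mm [-0.4  0.6] [-0.1 -0.2  0.1  0.2]
```

View pics/fin.png

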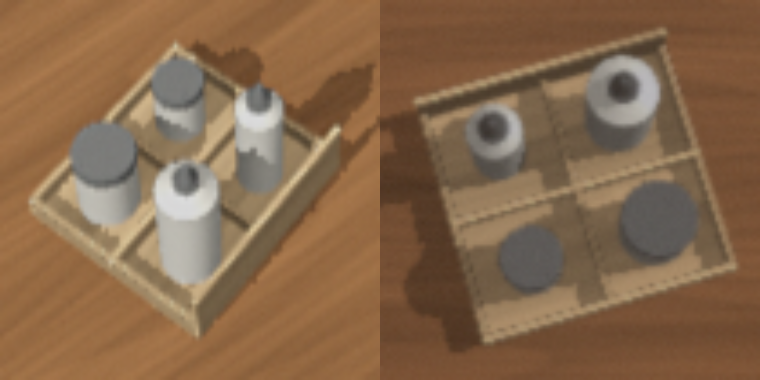

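View pics/s5.png

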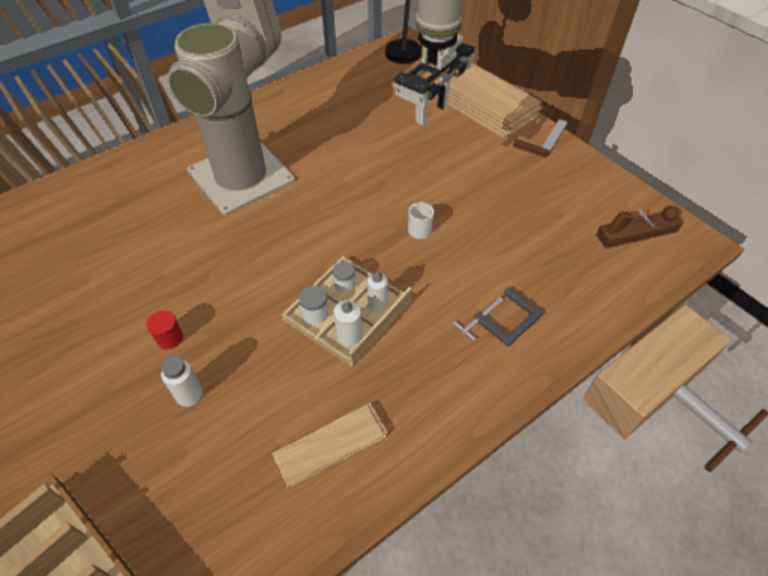

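All four items stand upright in their own bays. The bystanders are unmoved and the arm is clear.

```bash
python3 -c "
from h import *
print(robot.close_job())"
```

```text
the job is handed in; nothing more can be done
None
```

The caddy is loaded and the job is handed in; the last robot time I read was 27.95 s. The stout and slim spouted bottles went into the back row first, then the wide and small lidded tubs into the front row.

The last camera fits put all four within about 3 mm of their bay centres. In both pictures they look upright and released.

The flat-capped bottle and open tub measured within about 2.5 mm of where they started, which is measurement noise. The red tub, clamp and blanks look unmoved by eye in the pictures; I did not measure those. The gripper is parked clear of everything.

No check failed. The top and scene cameras disagreed with each other by at most about 4 mm.

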